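Purge valve: catch beaker, shut, back off two turns and stand by

TASK

Get the bench valve ready for purging: stand the small beaker upright on the bench straight in front of the valve's nozzle, with about 2.5 cm between the nozzle tip and the beaker, and let go of it. Then, by the black crank handle, turn the blue wheel clockwise (seen from above) until it is fully shut at its stop, back it off exactly two full turns anticlockwise, and finish still gripping the handle with the wheel at rest, ready to shut it again. Leave the other things on the bench where they are.

Things in the scene. Friction and masses are not known exactly. Their poses are not given: they have to be found in the camera images.
- valve_stand: Fixed bench valve: dark base plate 100 x 90 x 8 mm, brass body, blue handwheel on top (upright axis; rim a 10 mm thick ring of 50 mm radius, centre line 118 mm above the bench). Origin: on the bench, on the wheel's axis; z up. A thin steel nozzle (9 mm thick, 72 mm above the bench) sticks out along +y, a plain inlet union along -y, to 55 mm from the axis.
- nozzle_tip (a point): End of the nozzle, 85 mm from the wheel's axis along valve_stand's +y, 64 mm above the bench. The small beaker's centre belongs on the bench 49 mm beyond it on the same line, that is at x = 0, y = +0.134 m in valve_stand's frame.
- valve_wheel (a joint): Wheel angle, rad, about the upright axis through valve_stand's origin: 0 = shut, at a hard stop; grows anticlockwise (from above) as it opens; two turns = 12.57, limit 20. Starts at 1.5 to 5. The handle's direction from the axis is valve_stand's yaw + pi + this angle (at 0: on its -x side). Friction 0.06 N m (1.4 N at the handle); stays where it is left.
- crank_handle: Black upright round grip on the wheel, 16 mm in diameter (18 mm near the top), 45 mm high, 45 mm from the wheel's axis. Origin: centre of its foot, 123 mm above the bench; its top is 168 mm above the bench. It spins freely on its own upright pin, so that a gripper can keep its own heading while it leads the handle round the circle.
- beaker_50: The small clear glass beaker, empty, open at the top: 45 mm in diameter (47 with the lip), 56 mm high, 35 g. Origin: centre of its underside. To be gripped across the body from above.
- beaker_150: Bigger clear glass beaker, 62 mm in diameter, 78 mm high, origin at the centre of its underside; a bystander. It may stand in either of the two beaker places.
- tub_white: White screw tub, 62 mm in diameter, 88 mm high, origin at the centre of its underside, stands behind the work; a bystander.
- timer: White bench timer, 62 x 62 x 21 mm, origin at the centre of its underside; a bystander.
- spanner: Small steel spanner lying flat, 24 x 105 x 6 mm, origin at the centre of its underside; a bystander.
- vial_2: Clear glass vial, 28 mm in diameter, 54 mm high, origin at the centre of its underside; a bystander.
- cap_orange_0: Orange bottle cap, 31 mm in diameter, 14 mm high, origin at the centre of its underside; a bystander.
Not all that is in view belongs to the job. Leave any brown or orange look-alike of the beaker_50 alone.

How it is judged:
By the outcome, as a careful person would: the job done as asked, in the order asked, and still so for the second after the job is handed in, while the arm keeps its last pose, push and grip.
It also fails if it takes over 72 s, if anything falls off the work surface, if the arm or the gripper's body presses on something with over 40 N, if the wrist force passes 120 N, or if a joint passes its speed limit or range.

ROBOT

A 7-joint arm with a two-finger parallel gripper is mounted at the origin on a cart in front of the work surface, level with it; the furniture and walls round the work are solid. World frame = base frame: x ahead of the robot, y to its left, z up, the work surface at z = 0. Lengths are in m, angles in rad, forces in N, time in s.
With the tool pointing down it reaches from about 0.35 to 0.9 m from the base axis. Payload 8.1 kg.
Tool frame: the origin (TCP) lies on the centre line of the jaws, within the pads' length; the fingertips stand arm.tip_extent ahead of it and the grasp point (between the pads) lies 3 mm ahead of it (arm.tip_extent is the distance from the TCP to the fingertips, in m); y points along the fingers, z is the direction in which the jaws open and shut, and the axes are right-handed (so a half turn about y gives the same grasp; the last joint's range is limited). The gripper opens to 92 mm and grips with 3 to 60 N. Pads are 19 mm wide; open, the fingers measure 130 mm over their backs; the gripper's body (75 mm by 190 mm) begins 47 mm behind the grasp point.
Start: joints at [-1.25, 0.434, 0.025, 1.573, -0.012, 1.134, -0.075], TCP at [0.257, 0.57, 0.249] pointing down, gripper open.
Joint ranges: [-2.62, 2.62], [-0.44, 2.09], [-1.27, 1.32], [0.08, 2.57], [-1.32, 4.46], [0.12, 2], [-2.74, 2.74]. Speed limits (rad/s): [2.22, 2.22, 3.01, 3.01, 3.14, 3.14, 3.14].

INTERFACE

Orientations are given as a rotation vector (axis times angle).
In Python, from cell import observe, get_image, sign_off, boxes_of, place_of, arm gives the robot as it stands.
- The arm moves only by the tool arm_command, never from a script. Its argument "plan" is a list of rows, each a list of 2 entries, a list of its own where there are three numbers: the shift along the tool's x, y, z in m, then the turn, a rotation vector about the tool's x, y, z in degrees. In form: [[[tx, ty, tz], [ax, ay, az]], ...]. A call has 1 to 5 rows; each row is the pose to reach, as a shift and turn from the pose commanded when the call began, along the tool's axes at that moment; what a row does not reach only later rows make up. A row lasts 1/10 s, in which the tool goes at most 50 mm and 8.59 degrees, less where a joint would pass 70% of its speed; a pose out of reach is approached as far as the arm can. A call with a gripper value outside its range is refused whole. "fingers" is the closure, from -1 (fully open) to 1 (shut), set as the call begins (left out, the last holds). The fingers move at their own pace and stop on an object; "squeeze" is the grip in N (left out, the last holds). Time passes only in rows, so rows that repeat a pose let the fingers close. It gives the time, the measured TCP pose, the force and the opening at its end, in the units of the state.
- observe(): the state, without advancing time (a new reading comes with each control period).
- get_image(name): name is "scene" or "top"; returns a dict with "color" (400x640x3 uint8, red, green, blue), "camera_matrix" (3x3 intrinsics, pixels), "distortion" ([k1, k2, p1, p2, k3] as OpenCV has them; the pictures are not rectified), "world_to_cam" (4x4, takes a point from world to camera coordinates). Camera axes: x right, y up, looking along -z (the intrinsics and any distortion apply to the point x, -y, -z); pixel columns grow to the right and rows downward; lengths in m; the calibration is good to about 2 mm. A picture is of the moment at which its call begins. There is no depth.
- sign_off(): hands the job in, once; it reports no verdict.
Trained networks look in a picture, given as the dict that the camera call returned (one of the last four; its "shot" number tells which), for a name from the list of things; names that differ only in an ending like _2 or _b are one class to them, and where a whole thing is asked for, a point or a joint stands for the part that bears it (a point fixed in the world has none). Each returns a list of dicts, best first, with "confidence" (0 to 1); they miss things now and then, are a little off and sometimes report something else, mostly with a low value. They report only what shows in the picture. A call takes as long as a camera call. They do not tell look-alikes from the thing itself.
- boxes_of(picture, thing): "point" ([column, row] in pixels, amid what is visible of it).
- place_of(picture, thing): "point" ([column, row] in pixels: a listed point, or the origin of a listed thing).
The state is a dict: "clock": time; "joints": joint angles; "dq": joint speeds; "joint_efforts": joint torques, N m; "position": TCP position; "ee_rot": TCP orientation; "force": force on the tool from outside, world axes, zero at the start; "ft_torque": the same for the moment, N m; "width": opening from 0.0 (shut) to 1.0 (fully open).
Only numpy, scipy, OpenCV 4.12 (cv2) and the standard library are available. Lean on these libraries where they do the work, as an engineer would, in place of code of your own. Each camera call takes 0.05 s, during which the arm holds its last target.

## Working session

There is one attempt and no reset: what is moved stays moved. The work goes in short steps, Python scripts to look and compute and a tool call to move; the robot and the scene stay as the last step left them, time stands still between calls to the robot, and variables do not carry over. Pictures are saved under pics/ and viewed, and the job is handed in when it is done.

Besides the shell and the picture viewer there is one more tool, called after ">>>" as name(argument=value, ...), one argument or row to a line, values as JSON. arm_command: Moves the arm, as the interface text tells. Its arguments: {"type":"object","properties":{"plan":{"type":"array","items":{"type":"array"}},"fingers":{"type":"number"},"squeeze":{"type":"number"}},"required":["plan"]}

```bash
mkdir -p pics; ls; python3 - <<'E'
from cell import observe,get_image,arm
import cv2
s=observe();print(s)
print([a for a in dir(arm) if a[0]!='_'], arm.tip_extent)
for n in("scene","top"):
    p=get_image(n);cv2.imwrite(f"pics/{n}0.png",p["color"][:,:,::-1]);print(n,p["camera_matrix"],p["distortion"],p["world_to_cam"])
E
```

```text
pics
{'clock': 0.0, 'joints': array([-1.24960125,  0.43521706,  0.02498022,  1.57411277, -0.01161742,
        1.13398969, -0.07510776]), 'dq': array([ 0.00117622,  0.00030691,  0.00176063,  0.00164583,  0.00093927,
        0.00062015, -0.00135934]), 'joint_efforts': array([ 4.96599550e-04, -6.67841864e+01,  9.85042490e-01, -3.14464688e+01,
       -6.06457167e-02,  4.31658898e-02,  1.50817968e-04]), 'position': array([0.25686412, 0.56924644, 0.24794264]), 'ee_rot': array([-1.5466804 ,  0.33270115, -0.33237911]), 'force': array([ 0.04095914,  0.59905181, -0.51847183]), 'ft_torque': array([-0.04845345,  0.06396037, -0.02436519]), 'width': 0.9989090029973101}
['PlanningError', 'tip_extent'] 0.022
scene [[430.75286542   0.         318.43223319]
 [  0.         430.75286542 200.7997266 ]
 [  0.           0.           1.        ]] [0.00637183 0.         0.         0.         0.        ] [[ 0.53817701 -0.84271702 -0.01391153 -0.29397923]
 [ 0.63336879  0.3934828   0.6663447  -0.44576759]
 [-0.55606607 -0.36742253  0.74551406 -0.84753277]
 [ 0.          0.          0.          1.        ]]
top [[519.72301164   0.         317.22757636]
 [  0.         519.72301164 197.37748249]
 [  0.           0.           1.        ]] [0.00459375 0.         0.         0.         0.        ] [[-0.02361169 -0.99674687 -0.07705954  0.0461915 ]
 [ 0.98857522 -0.03475703  0.14666626 -0.57870911]
 [-0.1488675  -0.07271611  0.98617992 -1.68150979]
 [ 0.          0.          0.          1.        ]]
```

View pics/scene0.png

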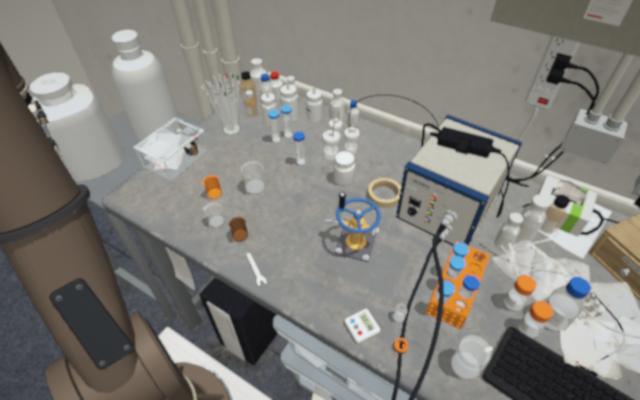

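View pics/top0.png

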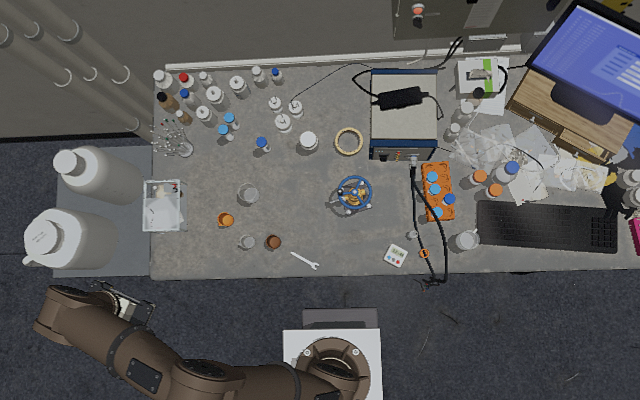

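Candidates for beaker_50 (scene / top pixels):
- Small clear glass: (214,213) / (247,242).
- Larger clear glass: (253,177) / (248,194), probably beaker_150.
- Orange look-alike: (212,187) / (226,220).
- Brown look-alike: (238,229) / (273,242).

I choose the small clear one, and check it in a crop and by its size.

```bash
cat > h.py <<'E'
import numpy as np, cv2
from cell import observe,get_image,boxes_of,place_of,arm
from scipy.spatial.transform import Rotation as R
def ray(p,px):
    u=cv2.undistortPoints(np.array([[px]],float),p["camera_matrix"],np.array(p["distortion"]))[0,0]
    T=p["world_to_cam"];Rm=T[:3,:3];c=-Rm.T@T[:3,3]
    return c,Rm.T@np.array([u[0],-u[1],-1.])
def onz(p,px,z):
    c,d=ray(p,px);return c+d*(z-c[2])/d[2]
def proj(p,X):
    X=np.atleast_2d(X);T=p["world_to_cam"];c=X@T[:3,:3].T+T[:3,3]
    q=c*[1,-1,-1]
    return cv2.projectPoints(q,np.zeros(3),np.zeros(3),p["camera_matrix"],np.array(p["distortion"]))[0][:,0]
def tri(obs):
    A=np.zeros((3,3));b=np.zeros(3)
    for p,px in obs:
        c,d=ray(p,px);d=d/np.linalg.norm(d);M=np.eye(3)-np.outer(d,d);A+=M;b+=M@c
    X=np.linalg.solve(A,b);return X
def circ(p,x,y,z,r,col,im,s,o):
    t=np.linspace(0,2*np.pi,60)
    q=proj(p,np.c_[x+r*np.cos(t),y+r*np.sin(t),t*0+z])
    cv2.polylines(im,[np.int32((q-o)*s)],True,col,1)
def crop(p,c,w,s,name,draw=None):
    o=np.array([c[0]-w/2,c[1]-w*.375]);
    M=np.float32([[s,0,-o[0]*s],[0,s,-o[1]*s]])
    im=cv2.warpAffine(p["color"][:,:,::-1].copy(),M,(int(w*s),int(w*.75*s)),flags=cv2.INTER_CUBIC)
    if draw: draw(im,s,o)
    cv2.imwrite("pics/"+name+".png",im)
E
python3 - <<'E'
from h import *
s=get_image("scene");t=get_image("top")
Z={"valve_stand":0,"nozzle_tip":.064,"crank_handle":.123,"beaker_50":0,"beaker_150":0,"tub_white":0,"timer":0,"spanner":0,"vial_2":0,"cap_orange_0":0}
for n,z in Z.items():
    for nm,p in(("scene",s),("top",t)):
        for d in place_of(p,n)[:4]:
            print(n,nm,np.round(d["point"],1),round(d["confidence"],2),np.round(onz(p,d["point"],z),4))
crop(s,(225,205),110,7,"s_beak");crop(t,(250,220),100,7,"t_beak")
crop(s,(355,225),100,7,"s_valve");crop(t,(352,195),70,10,"t_valve")
st=observe();print(R.from_rotvec(st["ee_rot"]).as_matrix().round(3))
E
```

```text
valve_stand scene [353.2 242.5] 0.59 [ 0.5829 -0.0858 -0.    ]
valve_stand top [356.  196.6] 0.63 [ 0.5846 -0.0993  0.    ]
nozzle_tip top [331.3 203. ] 0.89 [ 0.5567 -0.018   0.064 ]
crank_handle scene [340.8 208.7] 0.44 [ 0.5744 -0.0492  0.123 ]
crank_handle top [340.2 196.1] 0.38 [ 0.5695 -0.0494  0.123 ]
beaker_50 scene [215.3 219.4] 0.94 [0.449  0.2786 0.    ]
beaker_50 scene [260.  186.2] 0.82 [0.6164 0.2512 0.    ]
beaker_50 scene [241.6 236.3] 0.65 [0.442  0.1787 0.    ]
beaker_50 scene [216.2 192.2] 0.65 [0.5288 0.346  0.    ]
beaker_50 top [246.7 242.1] 0.58 [0.4413 0.2765 0.    ]
beaker_50 top [250.  195.7] 0.56 [0.6005 0.2644 0.    ]
beaker_50 top [303.5 261.2] 0.56 [0.3718 0.0837 0.    ]
beaker_50 top [277.2 244.7] 0.55 [0.4295 0.172  0.    ]
beaker_150 scene [215.3 219.4] 0.94 [0.449  0.2786 0.    ]
beaker_150 scene [260.  186.2] 0.82 [0.6164 0.2512 0.    ]
beaker_150 scene [241.6 236.3] 0.65 [0.442  0.1787 0.    ]
beaker_150 scene [216.2 192.2] 0.65 [0.5288 0.346  0.    ]
beaker_150 top [246.7 242.1] 0.58 [0.4413 0.2765 0.    ]
beaker_150 top [250.  195.7] 0.56 [0.6005
[... 188 characters left out ...]
tub_white top [308.9 146.1] 0.55 [0.767  0.0571 0.    ]
timer scene [361.1 328.8] 0.9 [ 0.3816 -0.2201  0.    ]
spanner scene [249.2 266.4] 0.71 [0.3778 0.1012 0.    ]
spanner top [305.9 259.2] 0.43 [0.3783 0.0755 0.    ]
vial_2 scene [398.8 317.9] 0.71 [ 0.4513 -0.2808  0.    ]
vial_2 scene [251.3 266.9] 0.56 [0.3795 0.0957 0.    ]
vial_2 scene [343.2 208.6] 0.35 [ 0.6711 -0.0035  0.    ]
vial_2 top [246.8 239.2] 0.72 [0.4511 0.2761 0.    ]
vial_2 top [411.5 233.4] 0.58 [ 0.4544 -0.279   0.    ]
cap_orange_0 scene [396.7 347. ] 0.54 [ 0.3861 -0.3068  0.    ]
cap_orange_0 top [420.5 252.5] 0.64 [ 0.3905 -0.3052  0.    ]
[[ 0.912  0.     0.411]
 [-0.411  0.     0.912]
 [-0.    -1.     0.   ]]
```

View pics/s_beak.png

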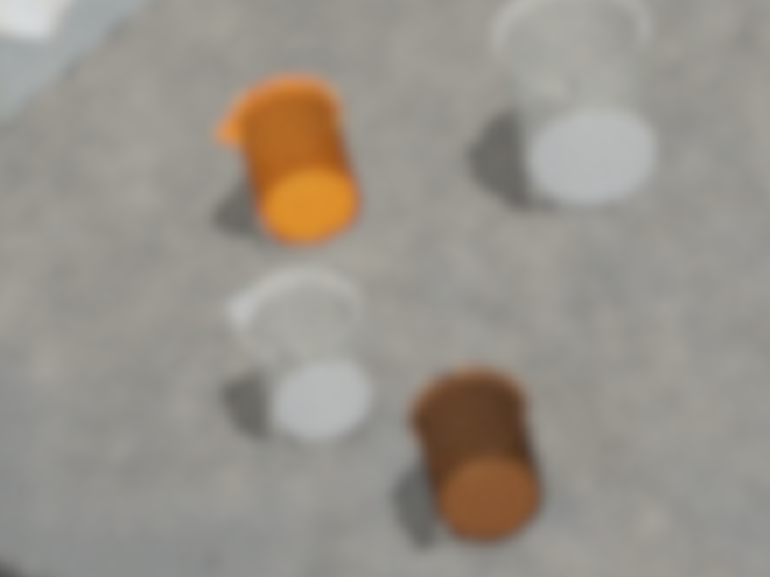

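View pics/t_beak.png

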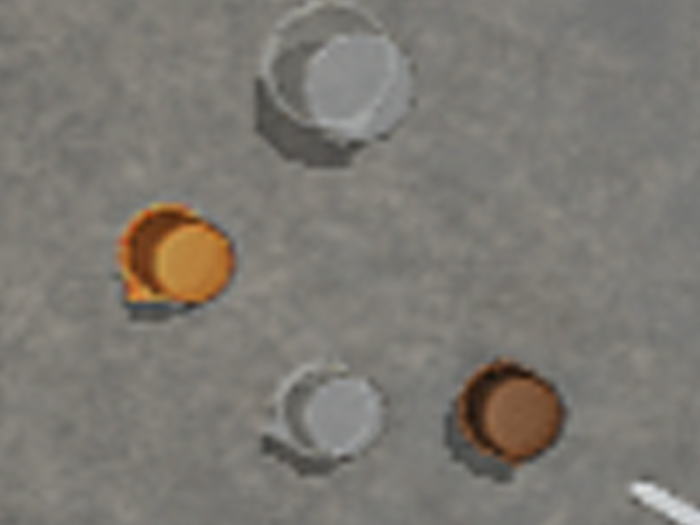

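View pics/s_valve.png

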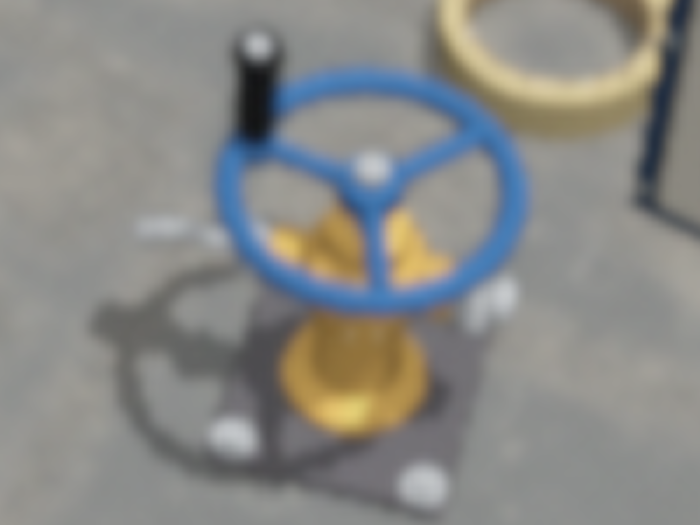

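View pics/t_valve.png

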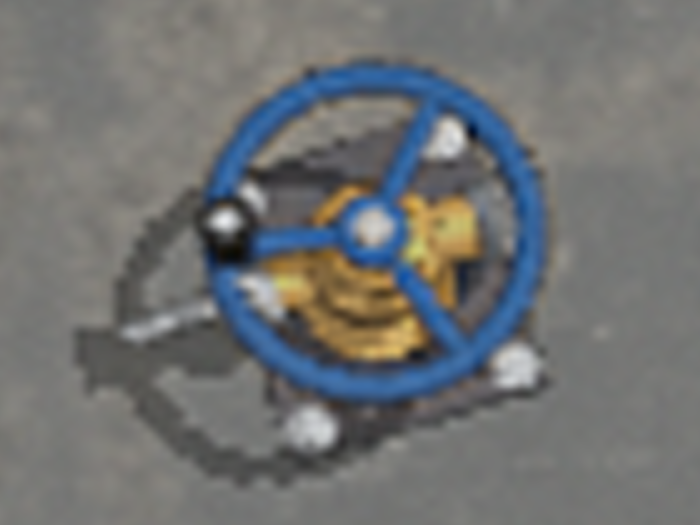

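```bash
python3 - <<'E'
from h import *
from scipy.optimize import least_squares
s=get_image("scene");t=get_image("top")
obs={}
C=[]
for nm,p,c in(("scene",s,(357,216)),("top",t,(354,195))):
    h=cv2.cvtColor(p["color"],cv2.COLOR_RGB2HSV)
    m=((h[...,0]>98)&(h[...,0]<118)&(h[...,1]>110)&(h[...,2]>60)).astype(np.uint8)
    w=np.zeros_like(m);cv2.circle(w,c,30,1,-1);m*=w
    pts=np.argwhere(m)[:,::-1].astype(np.int32)
    hull=cv2.convexHull(pts)[:,0].astype(float)
    e=cv2.fitEllipse(cv2.convexHull(pts));print(nm,len(pts),e)
    # fit circle on plane
    W=np.array([onz(p,q,.118) for q in hull])
    f=least_squares(lambda v:np.hypot(W[:,0]-v[0],W[:,1]-v[1])-v[2],[.57,-.09,.055],loss='soft_l1',f_scale=.002)
    print(f.x);C.append((p,e[0]))
print("tri ellipse centres",tri(C))
print("tip tri",tri([(t,(329.6,202.2)),(s,(324.8,220.3))]), onz(t,(329.6,202.2),.068),onz(s,(324.8,220.3),.068))
# handle top centre z .168: scene crop (258,45), top crop(226,222)
hs=(305+258/7,187.5+45/7);ht=(317+22.6,168.75+21.8)
print("handle top",onz(s,hs,.168),onz(t,ht,.168),tri([(s,hs),(t,ht)]))
# bolts
for nm,q in(("b1",(447,137)),("b2",(516,365)),("b3",(311,428))):
    print(nm,onz(t,(317+q[0]/10,168.75+q[1]/10),.012))
# beaker floors from crops
os=np.array([225-55,205-41.25]);ot=np.array([200,220-37.5])
for nm,a,b in(("floor",(320,400),(343,415)),("lip",(304,307),(328,407)),):
    a=os+np.array(a)/7;b=ot+np.array(b)/7;z=.002 if nm=="floor" else .056
    print(nm,onz(s,a,z),onz(t,b,z))
E
```

```text
scene 394 ((357.88873291015625, 214.78298950195312), (34.319129943847656, 43.58384704589844), 95.60643005371094)
[ 0.58476715 -0.09139922  0.0537497 ]
top 330 ((354.401123046875, 192.09521484375), (33.42981719970703, 33.70064926147461), 109.84666442871094)
[ 0.5817313  -0.09443402  0.05332512]
tri ellipse centres [ 0.58062381 -0.09418921  0.12182573]
tip tri [ 0.55848203 -0.0127588   0.07090535] [ 0.55893686 -0.01267926  0.068     ] [ 0.56043868 -0.01143227  0.068     ]
handle top [ 0.58181911 -0.04644316  0.168     ] [ 0.57997746 -0.04942257  0.168     ] [ 0.57888268 -0.04891608  0.17217773]
b1 [ 0.63037356 -0.12015829  0.012     ]
b2 [ 0.55199635 -0.14036955  0.012     ]
b3 [ 0.53301342 -0.07113565  0.012     ]
floor [0.44451768 0.27255526 0.002     ] [0.44200393 0.26812895 0.002     ]
lip [0.44821052 0.2702392  0.056     ] [0.4422781  0.26397763 0.056     ]
```

```bash
python3 - <<'E'
from h import *
s=get_image("scene");t=get_image("top")
bx,by=.4432,.2695
ax,ay,yaw=.5825,-.0933,.272
def db(p):
    def f(im,sc,o):
        circ(p,bx,by,0,.0225,(0,0,255),im,sc,o);circ(p,bx,by,.056,.0235,(0,255,0),im,sc,o)
    return f
def dv(p):
    def f(im,sc,o):
        circ(p,ax,ay,.118,.055,(0,0,255),im,sc,o)
        c,sn=np.cos(yaw),np.sin(yaw)
        L=lambda x,y,z:[ax+c*x-sn*y,ay+sn*x+c*y,z]
        for P in ([L(-.05,-.045,.008),L(.05,-.045,.008),L(.05,.045,.008),L(-.05,.045,.008),L(-.05,-.045,.008)],[L(0,.02,.068),L(0,.085,.068)]):
            cv2.polylines(im,[np.int32((proj(p,P)-o)*sc)],False,(0,255,0),1)
        circ(p,*L(0,.134,0),.0225,(255,0,255),im,sc,o)
        circ(p,.5815,-.0483,.168,.009,(0,255,255),im,sc,o)
    return f
def two(c1,c2,d,w1,w2,n):
    crop(s,c1,w1,400/w1,"a",d(s));crop(t,c2,w2,400/w2,"b",d(t))
    cv2.imwrite("pics/"+n+".png",np.hstack([cv2.imread("pics/a.png"),cv2.imread("pics/b.png")]))
two((217,212),(247,242),db,45,35,"ov_b");two((340,225),(345,195),dv,100,75,"ov_v")
E
```

```text
(no output)
```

View pics/ov_b.png

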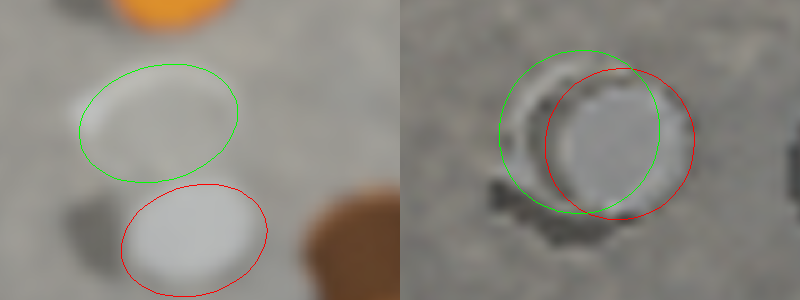

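View pics/ov_v.png

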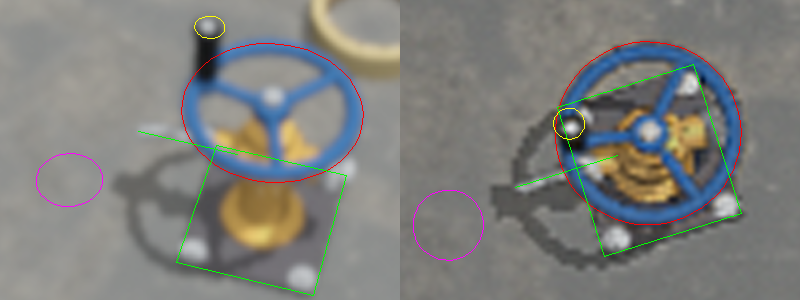

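The small clear beaker at scene (214,213) fits a 45 mm / 56 mm cylinder at about (0.443, 0.270). The valve model overlays well: axis (0.5825, -0.093), yaw about 0.27, handle at about 92° world, so the wheel angle is about 4.5 rad. Next I check the box and cable clearances, then move.

>>> arm_command(
  plan=[
    [[0.036,0.012,-0.024],[0,8.5,0]],
    [[0.072,0.024,-0.048],[0,17,0]],
    [[0.108,0.036,-0.072],[0,25.5,0]],
    [[0.144,0.048,-0.096],[0,34,0]],
    [[0.18,0.06,-0.12],[0,42,0]],
  ],
  fingers=-1,
)

```text
clock: 1.9
position: [0.3725, 0.3849, 0.1886]
ee_rot: [-1.374, 0.904, -0.904]
force: [0.5, -0.6, -0.4]
width: 1.006
```

```bash
cat >> h.py <<'E'
def goal(X,jaw,st=None):
    """tool shift+turn to world X with tool down and jaw dir angle (deg)"""
    st=st or observe();M=R.from_rotvec(st["ee_rot"])
    j=np.radians(jaw);z=np.array([np.cos(j),np.sin(j),0]);y=np.array([0,0,-1.]);x=np.cross(y,z)
    G=R.from_matrix(np.c_[x,y,z])
    a=(M.inv()*G);
    print("pos",st["position"].round(4),"F",st["force"].round(1),"w",round(st["width"],3),"t",round(st["clock"],2),"jaw",np.degrees(np.arctan2(*M.as_matrix()[[1,0],2])).round(1))
    print("shift",M.inv().apply(np.array(X)-st["position"]).round(4),"turn",np.degrees(a.as_rotvec()).round(1))
E
python3 - <<'E'
from h import *
goal([.4432,.2695,.12],15.6)
print(tri([(get_image("scene"),(449,218)),(get_image("top"),(413,160))]))
s=get_image("scene");t=get_image("top")
# box front top-left corner
print(tri([(s,(405,163)),(t,(371,140))]))
E
```

```text
pos [0.3725 0.3849 0.1886] F [ 0.5 -0.6 -0.4] w 1.006 t 1.9 jaw 23.4
shift [0.134  0.0685 0.0191] turn [-0.   7.8 -0. ]
[ 0.67502925 -0.28337967  0.13383968]
[ 0.72325471 -0.14553225  0.20505228]
```

>>> arm_command(
  plan=[
    [[0.04,0.02,0.006],[0,4,0]],
    [[0.08,0.04,0.012],[0,7.8,0]],
    [[0.115,0.055,0.017],[0,7.8,0]],
    [[0.134,0.068,0.019],[0,7.8,0]],
    [[0.134,0.068,0.019],[0,7.8,0]],
  ],
)

```text
clock: 2.6
position: [0.4436, 0.2694, 0.1196]
ee_rot: [-1.329, 1.003, -1.004]
force: [-1.1, -0.5, 1.0]
width: 1.003
```

```bash
python3 - <<'E'
from h import *
goal([.4432,.2695,.033],15.6)
s=get_image("scene")
crop(s,(215,200),120,6.5,"pre",lambda im,sc,o:circ(s,.4432,.2695,.056,.0235,(0,255,0),im,sc,o))
E
```

```text
pos [0.4436 0.2694 0.1196] F [-1.1 -0.5  1. ] w 1.003 t 2.6 jaw 15.8
shift [-0.0003  0.0866 -0.0002] turn [0.1 0.2 0.1]
```

View pics/pre.png

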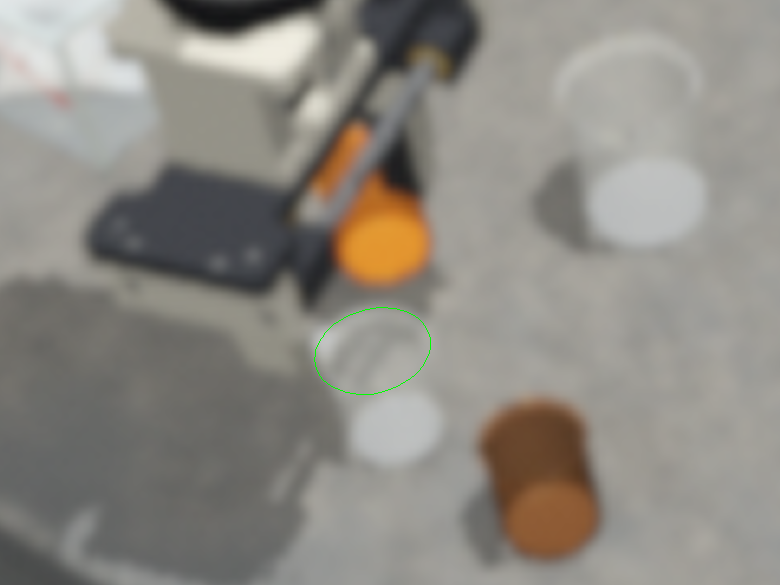

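The beaker rim lies on the predicted circle (crop about 372,350), with the gripper's fingers above it. Descending.

>>> arm_command(
  plan=[
    [[0,0.03,0],[0,0,0]],
    [[0,0.06,0],[0,0,0]],
    [[0,0.08,0],[0,0,0]],
    [[0,0.086,0],[0,0,0]],
    [[0,0.086,0],[0,0,0]],
  ],
)

```text
clock: 3.15
position: [0.4424, 0.2729, 0.0347]
ee_rot: [-1.329, 1.001, -0.999]
force: [-0.2, 0.1, -0.4]
width: 1.0
```

>>> arm_command(
  plan=[
    [[0,0,0],[0,0,0]],
    [[0,0,0],[0,0,0]],
    [[0,0,0],[0,0,0]],
    [[0,0,0],[0,0,0]],
    [[0,0,0],[0,0,0]],
  ],
  fingers=1,
  squeeze=8,
)

```text
clock: 3.65
position: [0.4432, 0.2713, 0.0351]
ee_rot: [-1.327, 1.002, -1.002]
force: [0.2, 0.6, 0.4]
width: 0.617
```

>>> arm_command(
  plan=[
    [[0,0,0],[0,0,0]],
    [[0,0,0],[0,0,0]],
    [[0,0,0],[0,0,0]],
  ],
)

```text
clock: 3.95
position: [0.4431, 0.2712, 0.0347]
ee_rot: [-1.328, 1.002, -1.002]
force: [-0.5, 0.6, 0.9]
width: 0.484
```

>>> arm_command(
  plan=[
    [[0,0,0],[0,0,0]],
    [[0,0,0],[0,0,0]],
    [[0,-0.02,0],[0,0,0]],
    [[0,-0.04,0],[0,0,0]],
    [[0,-0.06,0],[0,0,0]],
  ],
)

```text
clock: 4.45
position: [0.4429, 0.2711, 0.0952]
ee_rot: [-1.328, 1.002, -1.002]
force: [0.7, 0.6, -0.8]
width: 0.486
```

```bash
python3 - <<'E'
from h import *
yaw=.272
goal([.5825-.134*np.sin(yaw),-.0933+.134*np.cos(yaw),.095],15.6)
s=get_image("scene");crop(s,(215,200),120,6.5,"lift")
E
```

```text
pos [0.4429 0.2711 0.0952] F [ 0.7  0.6 -0.8] w 0.486 t 4.45 jaw 15.9
shift [0.2547 0.0003 0.0351] turn [0.  0.3 0. ]
```

View pics/lift.png

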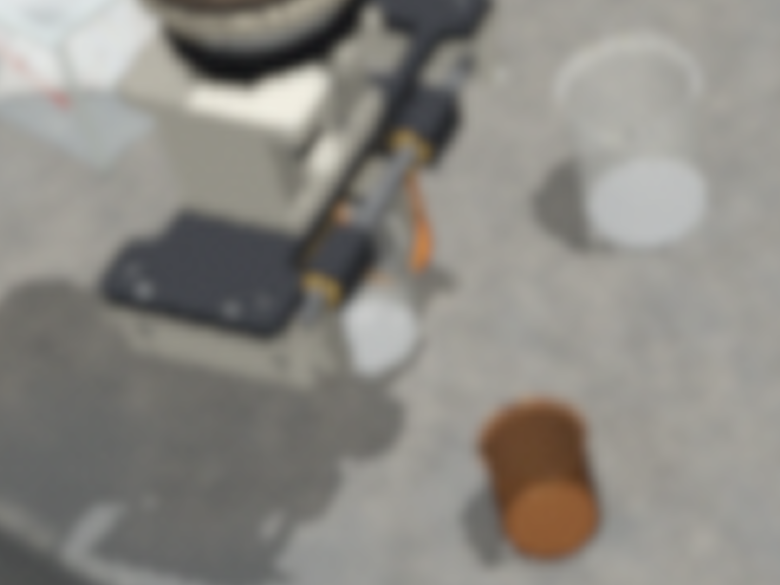

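Beaker held (opening 44.7 mm). I carry it higher, clear of the brown look-alike.

>>> arm_command(
  plan=[
    [[0,-0.03,0],[0,0,0]],
    [[0.035,-0.04,0.005],[0,0,0]],
    [[0.075,-0.04,0.011],[0,0,0]],
    [[0.115,-0.04,0.017],[0,0,0]],
    [[0.155,-0.04,0.022],[0,0,0]],
  ],
)

```text
clock: 5.0
position: [0.5072, 0.127, 0.1347]
ee_rot: [-1.328, 1.001, -1.002]
force: [1.2, 0.5, -0.5]
width: 0.484
```

>>> arm_command(
  plan=[
    [[0.035,0,0.005],[0,0,0]],
    [[0.065,0.01,0.009],[0,0,0]],
    [[0.085,0.02,0.011],[0,0,0]],
    [[0.1,0.03,0.013],[0,0,0]],
    [[0.1,0.03,0.013],[0,0,0]],
  ],
)

```text
clock: 5.5
position: [0.5464, 0.0329, 0.1035]
ee_rot: [-1.329, 1.005, -1.005]
force: [-0.6, 0.7, -0.2]
width: 0.483
```

```bash
python3 - <<'E'
from h import *
yaw=.272
G=[.5825-.134*np.sin(yaw),-.0933+.134*np.cos(yaw),.095]
goal(G,15.6)
s=get_image("scene")
def d(im,sc,o):
    st=observe()["position"]
    circ(s,*st[:2],st[2]-.0347,.0225,(0,0,255),im,sc,o);circ(s,*st[:2],st[2]-.0347+.056,.0235,(0,255,0),im,sc,o);circ(s,*G[:2],0,.0225,(255,0,255),im,sc,o)
crop(s,(320,215),120,6.5,"over",d)
E
```

```text
pos [0.5464 0.0329 0.1035] F [-0.6  0.7 -0.2] w 0.483 t 5.5 jaw 15.7
shift [-0.0027  0.0085  0.0009] turn [0.1 0.1 0.1]
```

View pics/over.png

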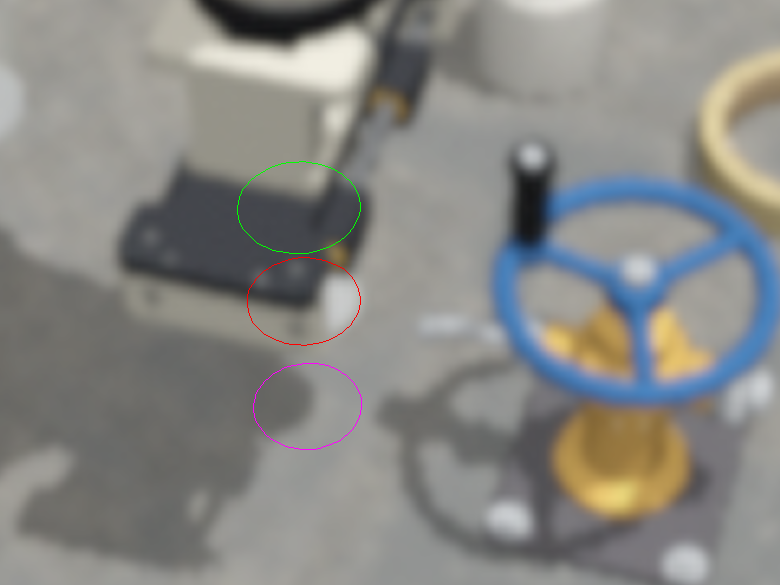

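>>> arm_command(
  plan=[
    [[-0.002,0.02,0.001],[0,0,0]],
    [[-0.002,0.04,0.001],[0,0,0]],
    [[-0.002,0.055,0.001],[0,0,0]],
    [[-0.002,0.064,0.001],[0,0,0]],
    [[-0.002,0.067,0.001],[0,0,0]],
  ],
)

```text
clock: 6.05
position: [0.5465, 0.0389, 0.0372]
ee_rot: [-1.329, 1.002, -1.0]
force: [0.0, 0.5, -0.2]
width: 0.487
```

```bash
python3 - <<'E'
from h import *
yaw=.272
G=[.5825-.134*np.sin(yaw),-.0933+.134*np.cos(yaw),.0347]
goal(G,15.6)
s=get_image("scene");goal(G,15.6)
t=get_image("top")
def d(p):
  def f(im,sc,o):
    circ(p,*G[:2],0,.0225,(255,0,255),im,sc,o);circ(p,*G[:2],.056,.0235,(0,255,0),im,sc,o)
  return f
crop(s,(310,225),80,5,"a",d(s));crop(t,(325,205),80,5,"b",d(t))
cv2.imwrite("pics/down.png",np.hstack([cv2.imread("pics/a.png"),cv2.imread("pics/b.png")]))
E
```

```text
pos [0.5465 0.0389 0.0372] F [ 0.   0.5 -0.2] w 0.487 t 6.05 jaw 16.0
shift [ 0.003   0.0025 -0.0009] turn [ 0.   0.4 -0. ]
pos [0.5467 0.0386 0.0374] F [-0.8 -0.5 -1.1] w 0.482 t 6.1 jaw 16.0
shift [ 0.0027  0.0027 -0.0009] turn [ 0.   0.4 -0. ]
```

View pics/down.png

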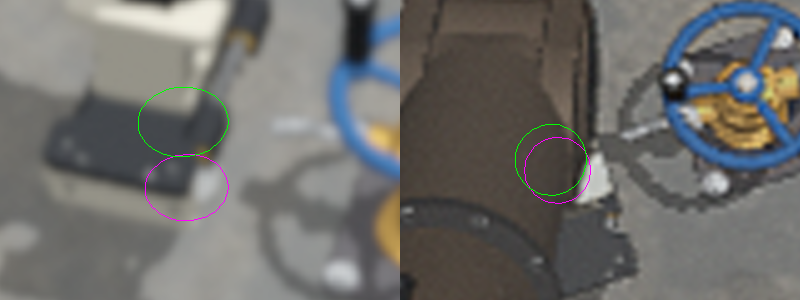

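>>> arm_command(
  plan=[
    [[0.003,0.001,0],[0,0,0]],
    [[0.003,0.002,0],[0,0,0]],
    [[0.003,0.003,0],[0,0,0]],
    [[0.003,0.003,0],[0,0,0]],
    [[0.003,0.003,0],[0,0,0]],
  ],
)

```text
clock: 6.65
position: [0.5479, 0.035, 0.0348]
ee_rot: [-1.328, 1.002, -1.002]
force: [-0.3, -0.0, -0.3]
width: 0.48
```

>>> arm_command(
  plan=[
    [[0,0,0],[0,0,0]],
    [[0,0,0],[0,0,0]],
    [[0,0,0],[0,0,0]],
    [[0,0,0],[0,0,0]],
    [[0,0,0],[0,0,0]],
  ],
  fingers=-0.3,
)

```text
clock: 7.15
position: [0.5479, 0.035, 0.0348]
ee_rot: [-1.328, 1.002, -1.002]
force: [-0.0, -0.7, 0.3]
width: 0.649
```

>>> arm_command(
  plan=[
    [[0,-0.01,0],[0,0,0]],
    [[0,-0.03,0],[0,0,0]],
    [[0,-0.06,0],[0,0,0]],
    [[0,-0.1,0],[0,0,0]],
    [[-0.03,-0.14,0],[0,0,0]],
  ],
)

```text
clock: 7.65
position: [0.5402, 0.0597, 0.177]
ee_rot: [-1.327, 1.005, -1.009]
force: [0.6, -0.3, 0.4]
width: 0.649
```

>>> arm_command(
  plan=[
    [[-0.03,-0.04,0],[0,-8.5,0]],
    [[-0.06,-0.06,0],[0,-17,0]],
    [[-0.08,-0.06,0],[0,-25,0]],
    [[-0.08,-0.06,0],[0,-33,0]],
    [[-0.08,-0.06,0],[0,-41,0]],
  ],
)

```text
clock: 8.15
position: [0.5173, 0.1415, 0.2358]
ee_rot: [-1.524, 0.446, -0.447]
force: [-0.4, -0.3, 0.3]
width: 0.644
```

```bash
python3 - <<'E'
from h import *
yaw=.272
G=[.5825-.134*np.sin(yaw),-.0933+.134*np.cos(yaw),.0347]
goal(G,90)
s=get_image("scene")
t=get_image("top")
def d(p):
  def f(im,sc,o):
    circ(p,*G[:2],0,.0225,(255,0,255),im,sc,o);circ(p,*G[:2],.056,.0235,(0,255,0),im,sc,o)
  return f
crop(s,(310,225),80,5,"a",d(s));crop(t,(325,205),80,5,"b",d(t))
cv2.imwrite("pics/placed.png",np.hstack([cv2.imread("pics/a.png"),cv2.imread("pics/b.png")]))
E
```

```text
pos [0.5173 0.1415 0.2358] F [-0.4 -0.3  0.3] w 0.644 t 8.15 jaw 57.3
shift [ 0.0815  0.2011 -0.0735] turn [ -0.  -32.7   0. ]
```

View pics/placed.png

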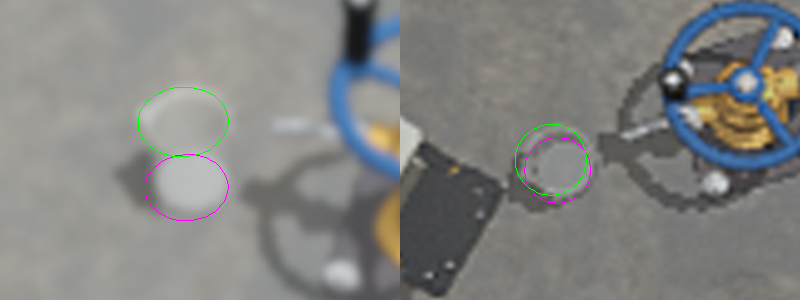

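The beaker stands on the target circle (scene about (303,230), top about (320,206)) and is released. Next is the handle.

```bash
python3 - <<'E'
from h import *
goal([.581,-.048,.235],90)
print(observe()["joints"].round(2))
s=get_image("scene")
t=get_image("top")
print("hub",tri([(s,(358.1,211.2)),(t,(354.5,191.3))]))
E
```

```text
pos [0.5176 0.1406 0.2355] F [ 0.7 -0.8 -0.2] w 0.65 t 8.25 jaw 57.0
shift [ 0.1558  0.0005 -0.1238] turn [ -0. -33.   0.]
[-0.49  0.3   0.16  1.82 -0.06  1.03  0.69]
hub [ 0.58082367 -0.09427137  0.13510691]
```

>>> arm_command(
  plan=[
    [[0.03,0,-0.024],[0,-8.5,0]],
    [[0.062,0,-0.049],[0,-17,0]],
    [[0.094,0,-0.075],[0,-25,0]],
    [[0.126,0,-0.1],[0,-33,0]],
    [[0.15,0,-0.12],[0,-33,0]],
  ],
  fingers=0.3,
)

```text
clock: 8.85
position: [0.5783, -0.045, 0.235]
ee_rot: [-1.572, 0.002, -0.002]
force: [0.4, 0.5, 0.1]
width: 0.351
```

>>> arm_command(
  plan=[
    [[0,0,0],[0,0,0]],
    [[0,0,0],[0,0,0]],
  ],
)

```text
clock: 9.05
position: [0.5777, -0.0426, 0.2346]
ee_rot: [-1.571, 0.006, -0.005]
force: [0.6, 0.4, -0.4]
width: 0.348
```

```bash
python3 - <<'E'
from h import *
goal([.581,-.048,.154],90)
s=get_image("scene");t=get_image("top")
def d(p):
  def f(im,sc,o):
    circ(p,.581,-.048,.168,.009,(0,255,0),im,sc,o)
  return f
crop(s,(340,190),80,5,"a",d(s));crop(t,(340,195),80,5,"b",d(t))
cv2.imwrite("pics/hov.png",np.hstack([cv2.imread("pics/a.png"),cv2.imread("pics/b.png")]))
E
```

```text
pos [ 0.5777 -0.0426  0.2346] F [ 0.6  0.4 -0.4] w 0.348 t 9.05 jaw 89.6
shift [ 0.0033  0.0806 -0.0054] turn [ 0.  -0.4 -0. ]
```

View pics/hov.png

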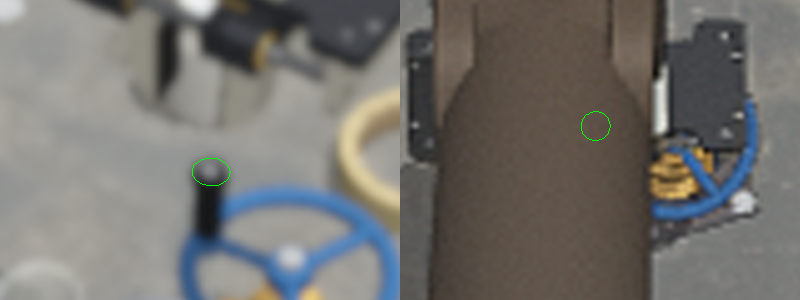

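>>> arm_command(
  plan=[
    [[0.003,0,-0.005],[0,0,0]],
    [[0.003,0.02,-0.005],[0,0,0]],
    [[0.003,0.038,-0.005],[0,0,0]],
    [[0.003,0.038,-0.005],[0,0,0]],
  ],
)

```text
clock: 9.55
position: [0.5795, -0.0459, 0.1947]
ee_rot: [-1.571, 0.004, 0.003]
force: [0.0, -0.7, 0.1]
width: 0.35
```

```bash
python3 - <<'E'
from h import *
goal([.581,-.048,.154],90)
s=get_image("scene")
crop(s,(340,190),80,9,"hov2")
E
```

```text
pos [ 0.5795 -0.0459  0.1947] F [ 0.  -0.7  0.1] w 0.35 t 9.55 jaw 90.0
shift [ 0.0017  0.0407 -0.0021] turn [-0.  -0.  -0.2]
```

View pics/hov2.png

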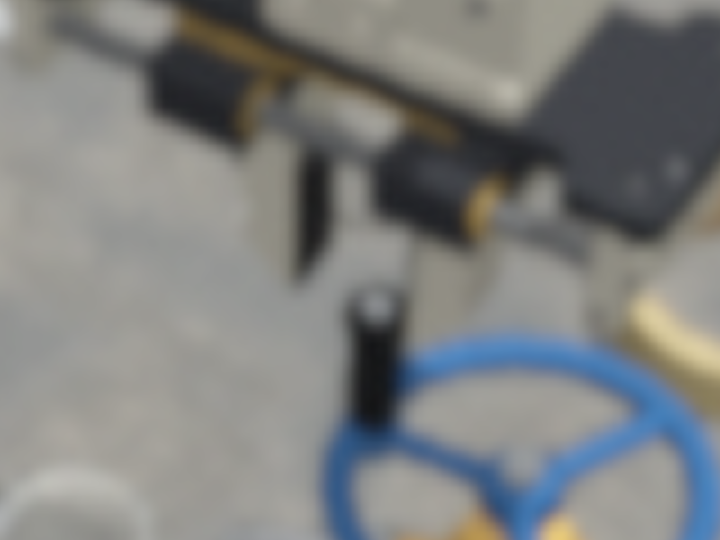

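The handle's top (crop 378,310) sits below the gap between the two fingers (left about 300, right about 420). Descending and gripping.

>>> arm_command(
  plan=[
    [[0.001,0.01,-0.002],[0,0,0]],
    [[0.001,0.02,-0.002],[0,0,0]],
    [[0.001,0.03,-0.002],[0,0,0]],
    [[0.001,0.04,-0.002],[0,0,0]],
    [[0.001,0.04,-0.002],[0,0,0]],
  ],
)

```text
clock: 10.1
position: [0.5808, -0.0486, 0.155]
ee_rot: [-1.571, 0.003, 0.001]
force: [0.3, -0.2, -0.8]
width: 0.349
```

>>> arm_command(
  plan=[
    [[0,0,0],[0,0,0]],
    [[0,0,0],[0,0,0]],
    [[0,0,0],[0,0,0]],
    [[0,0,0],[0,0,0]],
    [[0,0,0],[0,0,0]],
  ],
  fingers=1,
  squeeze=20,
)

```text
clock: 10.6
position: [0.5821, -0.0486, 0.1571]
ee_rot: [-1.571, 0.0, -0.002]
force: [-0.1, 0.5, 0.6]
width: 0.177
```

```bash
python3 - <<'E'
from h import *
goal([.581,-.048,.154],90)
s=get_image("scene")
crop(s,(340,190),80,9,"grip");print(observe()["joints"].round(2))
E
```

```text
pos [ 0.5821 -0.0486  0.1571] F [-0.1  0.5  0.6] w 0.177 t 10.6 jaw 89.9
shift [-0.0012  0.0031  0.0006] turn [-0.  -0.1  0. ]
[-0.09  0.46  0.12  1.79 -0.07  0.89  1.62]
```

View pics/grip.png

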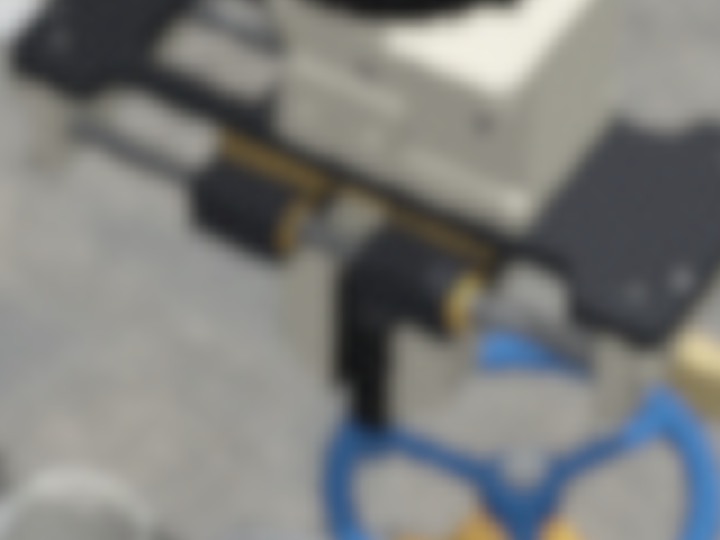

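Handle gripped: opening 16.3 mm, TCP about 45 mm from the axis at about 91°. Tool x is now world x and tool z is world y. I start clockwise with a short arc.

>>> arm_command(
  plan=[
    [[0.006,0,0],[0,0,0]],
    [[0.011,0,-0.001],[0,0,0]],
    [[0.016,0,-0.003],[0,0,0]],
    [[0.021,0,-0.005],[0,0,0]],
    [[0.026,0,-0.008],[0,0,0]],
  ],
)

```text
clock: 11.15
position: [0.6091, -0.0558, 0.157]
ee_rot: [-1.57, -0.001, -0.002]
force: [1.5, 4.8, 4.7]
width: 0.18
```

```bash
python3 - <<'E'
from h import *
goal([.5825,-.0933,.154],90)
s=get_image("scene");goal([.5825,-.0933,.154],90)
crop(s,(350,200),80,9,"arc1")
E
```

```text
pos [ 0.6091 -0.0558  0.157 ] F [1.5 4.8 4.7] w 0.18 t 11.15 jaw 90.0
shift [-0.0266  0.0029 -0.0375] turn [-0.1 -0.   0.1]
pos [ 0.61   -0.0566  0.1571] F [4.  6.  2.7] w 0.178 t 11.2 jaw 89.9
shift [-0.0275  0.003  -0.0368] turn [-0.  -0.1  0.2]
```

View pics/arc1.png

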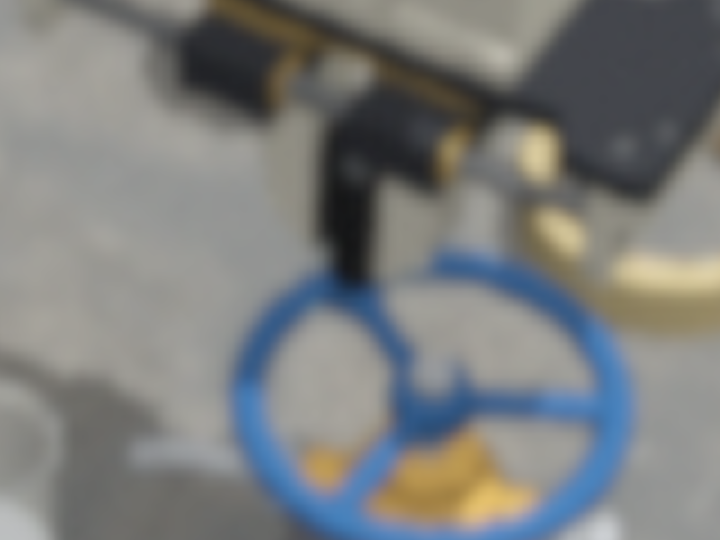

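>>> arm_command(
  plan=[
    [[0.008,0,-0.007],[0,0,0]],
    [[0.015,0,-0.016],[0,0,0]],
    [[0.019,0,-0.026],[0,0,0]],
    [[0.02,0,-0.037],[0,0,0]],
    [[0.019,0,-0.048],[0,0,0]],
  ],
)

```text
clock: 11.7
position: [0.6281, -0.1063, 0.1571]
ee_rot: [-1.572, -0.0, -0.003]
force: [1.4, 1.7, 5.3]
width: 0.181
```

>>> arm_command(
  plan=[
    [[-0.004,0,-0.01],[0,0,0]],
    [[-0.011,0,-0.019],[0,0,0]],
    [[-0.019,0,-0.026],[0,0,0]],
    [[-0.029,0,-0.031],[0,0,0]],
    [[-0.039,0,-0.034],[0,0,0]],
  ],
)

```text
clock: 12.2
position: [0.5869, -0.139, 0.1569]
ee_rot: [-1.57, 0.002, -0.001]
force: [1.6, 8.7, 7.1]
width: 0.182
```

```bash
python3 - <<'E'
from h import *
goal([.5825,-.0933,.154],90)
s=get_image("scene");goal([.5825,-.0933,.154],90)
crop(s,(350,220),80,9,"arc2")
E
```

```text
pos [ 0.5869 -0.139   0.1569] F [1.6 8.7 7.1] w 0.182 t 12.2 jaw 89.9
shift [-0.0045  0.003   0.0457] turn [-0.1 -0.1 -0. ]
pos [ 0.5852 -0.1389  0.1569] F [-1.3  5.5  9.5] w 0.179 t 12.25 jaw 89.9
shift [-0.0028  0.003   0.0456] turn [-0.1 -0.1 -0.1]
```

View pics/arc2.png

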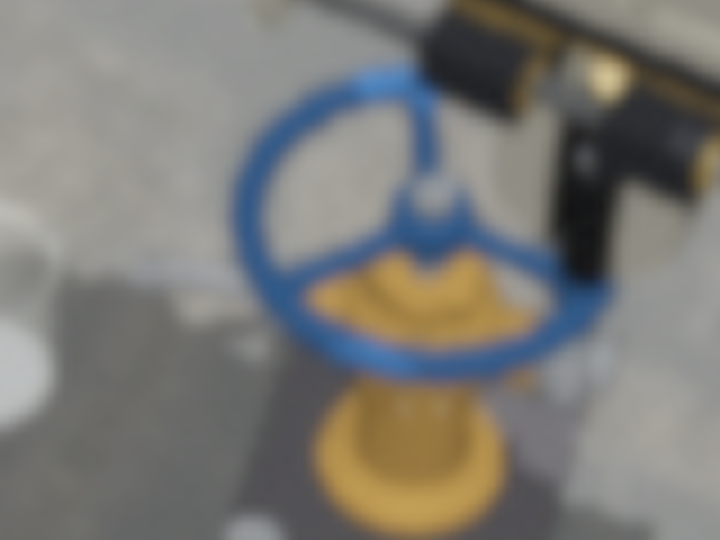

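>>> arm_command(
  plan=[
    [[-0.011,0,0.001],[0,0,0]],
    [[-0.022,0,0.004],[0,0,0]],
    [[-0.031,0,0.01],[0,0,0]],
    [[-0.038,0,0.016],[0,0,0]],
    [[-0.043,0,0.022],[0,0,0]],
  ],
)

```text
clock: 12.75
position: [0.5454, -0.1162, 0.1571]
ee_rot: [-1.57, -0.001, -0.003]
force: [9.8, 3.8, 0.3]
width: 0.178
```

```bash
python3 - <<'E'
from h import *
goal([.5825,-.0933,.154],90)
E
```

```text
pos [ 0.5454 -0.1162  0.1571] F [9.8 3.8 0.3] w 0.178 t 12.75 jaw 89.9
shift [0.0371 0.0032 0.023 ] turn [-0.  -0.1  0.2]
```

>>> arm_command(
  plan=[
    [[-0.001,0,0.004],[0,0,0]],
    [[-0.003,0,0.008],[0,0,0]],
    [[-0.004,0,0.011],[0,0,0]],
    [[-0.004,0,0.013],[0,0,0]],
  ],
)

```text
clock: 13.15
position: [0.5412, -0.1052, 0.1571]
ee_rot: [-1.573, -0.0, -0.004]
force: [6.5, -6.0, 1.7]
width: 0.18
```

>>> arm_command(
  plan=[
    [[0,0,0.001],[0,0,0]],
    [[0,0,0.002],[0,0,0]],
    [[0,0,0.003],[0,0,0]],
  ],
)

```text
clock: 13.45
position: [0.5412, -0.1049, 0.1571]
ee_rot: [-1.575, 0.002, -0.006]
force: [6.1, -11.8, 0.7]
width: 0.183
```

```bash
python3 - <<'E'
from h import *
goal([.5835,-.0933,.154],90)
s=get_image("scene");goal([.5835,-.0933,.154],90)
crop(s,(350,220),80,9,"arc3")
E
```

```text
pos [ 0.5412 -0.1049  0.1571] F [  6.1 -11.8   0.7] w 0.183 t 13.45 jaw 89.7
shift [0.0422 0.0032 0.0118] turn [ 0.3 -0.3  0.1]
pos [ 0.5412 -0.105   0.1571] F [ 6.2 -9.8 -0.1] w 0.179 t 13.5 jaw 89.7
shift [0.0422 0.0031 0.0119] turn [ 0.3 -0.3  0.1]
```

View pics/arc3.png

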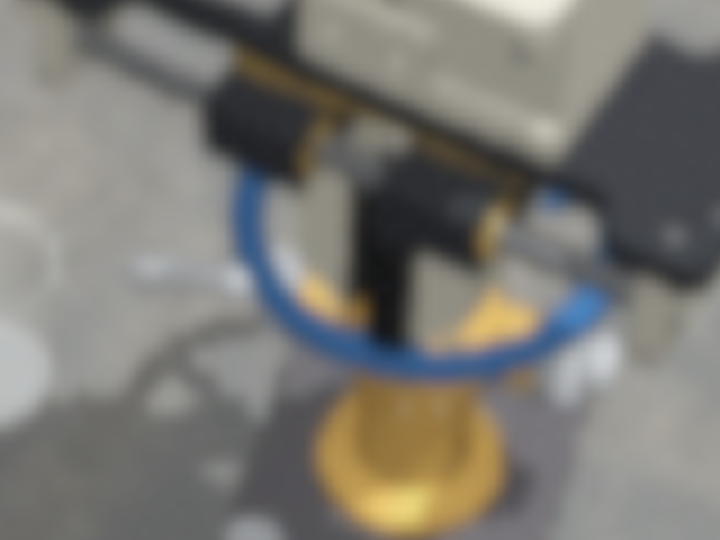

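The wheel is at its stop. The TCP stayed at (0.5412, -0.105), -164.2° against the predicted -164.4°, while the command kept pushing and the reaction rose to about 12 N. Working out the table for the two turns back.

```bash
python3 - <<'E'
import numpy as np
q=lambda k:np.round(45*np.array([np.cos(np.radians(-164.4+14.4*k)),np.sin(np.radians(-164.4+14.4*k))]))
for c in range(5):
    print([tuple((q(5*c+i)-q(5*c)).astype(int)) for i in range(1,6)], q(5*c))
E
```

```text
[(np.int64(4), np.int64(-10)), (np.int64(11), np.int64(-19)), (np.int64(20), np.int64(-26)), (np.int64(30), np.int64(-31)), (np.int64(41), np.int64(-33))] [-43. -12.]
[(np.int64(11), np.int64(1)), (np.int64(22), np.int64(5)), (np.int64(31), np.int64(11)), (np.int64(39), np.int64(19)), (np.int64(44), np.int64(29))] [ -2. -45.]
[(np.int64(3), np.int64(11)), (np.int64(3), np.int64(23)), (np.int64(-1), np.int64(33)), (np.int64(-6), np.int64(43)), (np.int64(-14), np.int64(51))] [ 42. -16.]
[(np.int64(-10), np.int64(6)), (np.int64(-20), np.int64(9)), (np.int64(-32), np.int64(10)), (np.int64(-43), np.int64(7)), (np.int64(-53), np.int64(2))] [28. 35.]
[(np.int64(-8), np.int64(-7)), (np.int64(-15), np.int64(-16)), (np.int64(-19), np.int64(-27)), (np.int64(-20), np.int64(-38)), (np.int64(-18), np.int64(-49))] [-25.  37.]
```

>>> arm_command(
  plan=[
    [[0,0,-0.005],[0,0,0]],
    [[0,0,-0.005],[0,0,0]],
  ],
)

```text
clock: 13.7
position: [0.5416, -0.107, 0.157]
ee_rot: [-1.572, -0.0, -0.004]
force: [6.7, 0.9, 1.0]
width: 0.184
```

>>> arm_command(
  plan=[
    [[0.004,0,-0.01],[0,0,0]],
    [[0.011,0,-0.019],[0,0,0]],
    [[0.02,0,-0.026],[0,0,0]],
    [[0.03,0,-0.031],[0,0,0]],
    [[0.041,0,-0.033],[0,0,0]],
  ],
)

```text
clock: 14.2
position: [0.5809, -0.1387, 0.1569]
ee_rot: [-1.57, 0.002, -0.0]
force: [-0.6, 5.8, 9.2]
width: 0.181
```

>>> arm_command(
  plan=[
    [[0.011,0,0.001],[0,0,0]],
    [[0.022,0,0.005],[0,0,0]],
    [[0.031,0,0.011],[0,0,0]],
    [[0.039,0,0.019],[0,0,0]],
    [[0.044,0,0.029],[0,0,0]],
  ],
)

```text
clock: 14.7
position: [0.6256, -0.1124, 0.1571]
ee_rot: [-1.573, 0.003, -0.003]
force: [2.9, -3.6, 4.2]
width: 0.183
```

>>> arm_command(
  plan=[
    [[0.003,0,0.011],[0,0,0]],
    [[0.003,0,0.023],[0,0,0]],
    [[-0.001,0,0.033],[0,0,0]],
    [[-0.006,0,0.043],[0,0,0]],
    [[-0.014,0,0.051],[0,0,0]],
  ],
)

```text
clock: 15.2
position: [0.6127, -0.0584, 0.1571]
ee_rot: [-1.571, -0.001, -0.003]
force: [5.3, 2.8, 4.5]
width: 0.179
```

```bash
python3 - <<'E'
from h import *
goal([.5835,-.0933,.154],90)
s=get_image("scene");goal([.5835,-.0933,.154],90)
crop(s,(350,200),80,9,"arc4")
E
```

```text
pos [ 0.6127 -0.0584  0.1571] F [5.3 2.8 4.5] w 0.179 t 15.2 jaw 89.9
shift [-0.0291  0.003  -0.035 ] turn [-0.  -0.1  0.1]
pos [ 0.6108 -0.0569  0.1569] F [0.2 4.2 8.8] w 0.18 t 15.25 jaw 90.0
shift [-0.0273  0.0029 -0.0364] turn [-0.1  0.   0. ]
```

View pics/arc4.png

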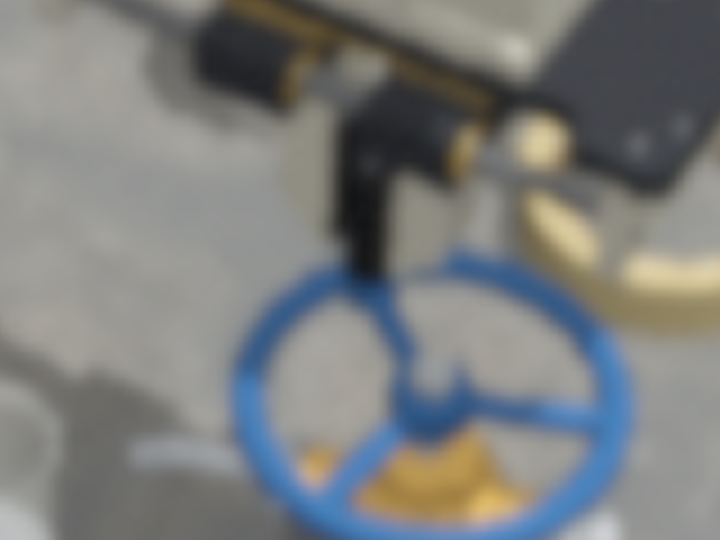

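>>> arm_command(
  plan=[
    [[-0.01,0,0.007],[0,0,0]],
    [[-0.02,0,0.01],[0,0,0]],
    [[-0.032,0,0.011],[0,0,0]],
    [[-0.043,0,0.008],[0,0,0]],
    [[-0.053,0,0.003],[0,0,0]],
  ],
)

```text
clock: 15.75
position: [0.5581, -0.057, 0.157]
ee_rot: [-1.572, 0.001, -0.002]
force: [4.7, -2.8, 3.8]
width: 0.181
```

>>> arm_command(
  plan=[
    [[-0.008,0,-0.007],[0,0,0]],
    [[-0.015,0,-0.016],[0,0,0]],
    [[-0.019,0,-0.027],[0,0,0]],
    [[-0.02,0,-0.038],[0,0,0]],
    [[-0.018,0,-0.049],[0,0,0]],
  ],
)

```text
clock: 16.25
position: [0.5411, -0.1052, 0.157]
ee_rot: [-1.57, 0.0, -0.003]
force: [5.1, 3.8, 3.1]
width: 0.179
```

```bash
python3 - <<'E'
from h import *
goal([.5835,-.0933,.154],90)
s=get_image("scene");goal([.5412,-.105,.157],90)
crop(s,(350,220),80,9,"turn1")
E
```

```text
pos [ 0.5411 -0.1052  0.157 ] F [5.1 3.8 3.1] w 0.179 t 16.25 jaw 89.9
shift [0.0424 0.0031 0.012 ] turn [-0.  -0.1  0.1]
pos [ 0.5417 -0.1074  0.1571] F [7.1 0.9 0.8] w 0.179 t 16.3 jaw 89.8
shift [-0.0005  0.0001  0.0024] turn [ 0.  -0.2  0.2]
```

View pics/turn1.png

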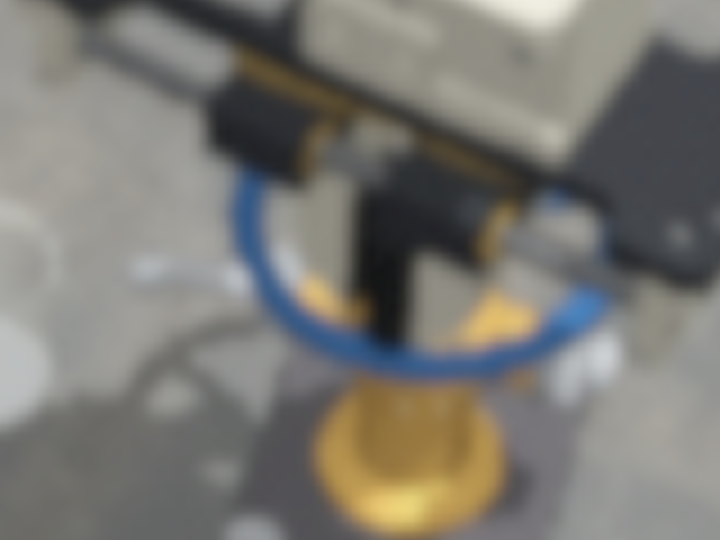

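One full turn done: TCP back at (0.541, -0.106) with the picture matching the shut one. Second turn.

>>> arm_command(
  plan=[
    [[0.004,0,-0.01],[0,0,0]],
    [[0.011,0,-0.019],[0,0,0]],
    [[0.02,0,-0.026],[0,0,0]],
    [[0.03,0,-0.031],[0,0,0]],
    [[0.041,0,-0.033],[0,0,0]],
  ],
)

```text
clock: 16.8
position: [0.5808, -0.1386, 0.1569]
ee_rot: [-1.57, 0.003, -0.001]
force: [-1.5, 2.8, 9.6]
width: 0.182
```

>>> arm_command(
  plan=[
    [[0.011,0,0.001],[0,0,0]],
    [[0.022,0,0.005],[0,0,0]],
    [[0.031,0,0.011],[0,0,0]],
    [[0.039,0,0.019],[0,0,0]],
    [[0.044,0,0.029],[0,0,0]],
  ],
)

```text
clock: 17.3
position: [0.626, -0.1114, 0.1571]
ee_rot: [-1.573, 0.003, -0.004]
force: [4.6, -4.1, 4.2]
width: 0.177
```

>>> arm_command(
  plan=[
    [[0.003,0,0.011],[0,0,0]],
    [[0.003,0,0.023],[0,0,0]],
    [[-0.001,0,0.033],[0,0,0]],
    [[-0.006,0,0.043],[0,0,0]],
    [[-0.014,0,0.051],[0,0,0]],
  ],
)

```text
clock: 17.8
position: [0.6121, -0.0577, 0.157]
ee_rot: [-1.571, 0.0, -0.002]
force: [1.9, 0.5, 5.7]
width: 0.181
```

>>> arm_command(
  plan=[
    [[-0.01,0,0.006],[0,0,0]],
    [[-0.02,0,0.009],[0,0,0]],
    [[-0.032,0,0.01],[0,0,0]],
    [[-0.043,0,0.007],[0,0,0]],
    [[-0.053,0,0.002],[0,0,0]],
  ],
)

```text
clock: 18.3
position: [0.5582, -0.0569, 0.157]
ee_rot: [-1.572, 0.001, -0.002]
force: [5.8, -3.7, 4.5]
width: 0.175
```

>>> arm_command(
  plan=[
    [[-0.008,0,-0.007],[0,0,0]],
    [[-0.015,0,-0.016],[0,0,0]],
    [[-0.019,0,-0.027],[0,0,0]],
    [[-0.019,0,-0.037],[0,0,0]],
    [[-0.018,0,-0.045],[0,0,0]],
  ],
)

```text
clock: 18.8
position: [0.5404, -0.1013, 0.1569]
ee_rot: [-1.57, 0.002, -0.001]
force: [3.2, 1.8, 7.6]
width: 0.185
```

>>> arm_command(
  plan=[
    [[0,0,0],[0,0,0]],
    [[0,0,0],[0,0,0]],
  ],
)

```text
clock: 19.0
position: [0.5405, -0.1018, 0.1569]
ee_rot: [-1.571, 0.002, -0.002]
force: [1.5, -0.3, 6.4]
width: 0.181
```

>>> arm_command(
  plan=[
    [[0,0,-0.002],[0,0,0]],
    [[0,0,-0.003],[0,0,0]],
    [[0,0,-0.003],[0,0,0]],
    [[0,0,-0.003],[0,0,0]],
  ],
)

```text
clock: 19.4
position: [0.5409, -0.1037, 0.1569]
ee_rot: [-1.57, 0.001, -0.002]
force: [3.6, 1.7, 6.7]
width: 0.182
```

```bash
python3 - <<'E'
from h import *
goal([.5412,-.1051,.157],90)
E
```

```text
pos [ 0.5409 -0.1037  0.1569] F [3.6 1.7 6.7] w 0.182 t 19.4 jaw 89.9
shift [ 0.0003 -0.0001 -0.0014] turn [-0.  -0.1  0. ]
```

>>> arm_command(
  plan=[
    [[0.001,0,-0.001],[0,0,0]],
    [[0.001,0,-0.002],[0,0,0]],
    [[0.001,0,-0.002],[0,0,0]],
    [[0.001,0,-0.002],[0,0,0]],
    [[0.001,0,-0.002],[0,0,0]],
  ],
)

```text
clock: 19.9
position: [0.5415, -0.1058, 0.1569]
ee_rot: [-1.57, 0.001, -0.001]
force: [2.5, 1.0, 8.1]
width: 0.178
```

```bash
python3 - <<'E'
from h import *
goal([.5412,-.1051,.157],90)
s=get_image("scene");t=get_image("top");st=observe();print(st["dq"].round(3))
crop(s,(350,220),80,9,"fin");cv2.imwrite("pics/fins.png",s["color"][:,:,::-1]);cv2.imwrite("pics/fint.png",t["color"][:,:,::-1])
goal([.5412,-.1051,.157],90)
E
```

```text
pos [ 0.5415 -0.1058  0.1569] F [2.5 1.  8.1] w 0.178 t 19.9 jaw 89.9
shift [-0.0003 -0.0001  0.0007] turn [-0.  -0.1 -0. ]
[ 0.     0.    -0.001 -0.001  0.002  0.001  0.001]
pos [ 0.5415 -0.1057  0.1569] F [1.1 1.5 7.9] w 0.184 t 20.0 jaw 89.9
shift [-0.0003 -0.0001  0.0006] turn [-0.  -0.1 -0. ]
```

View pics/fin.png

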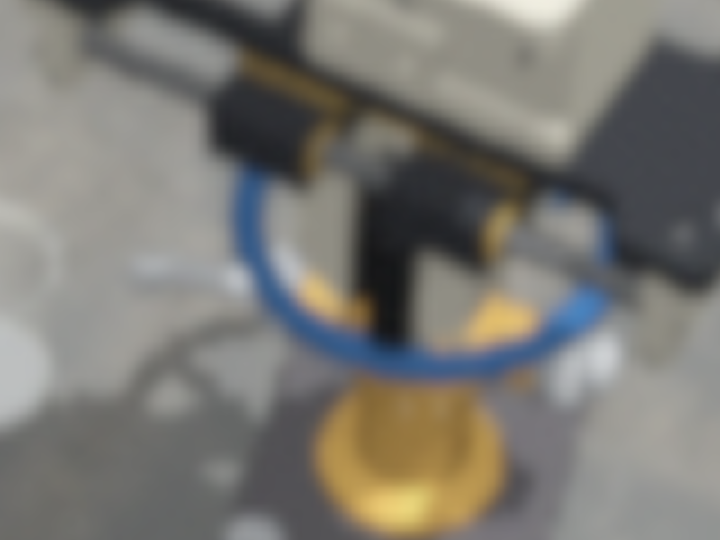

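View pics/fins.png

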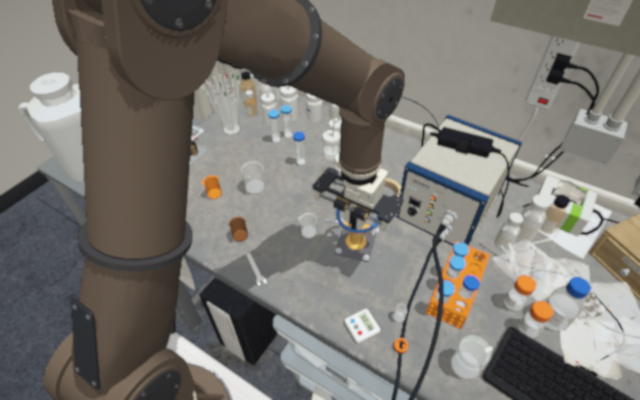

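View pics/fint.png

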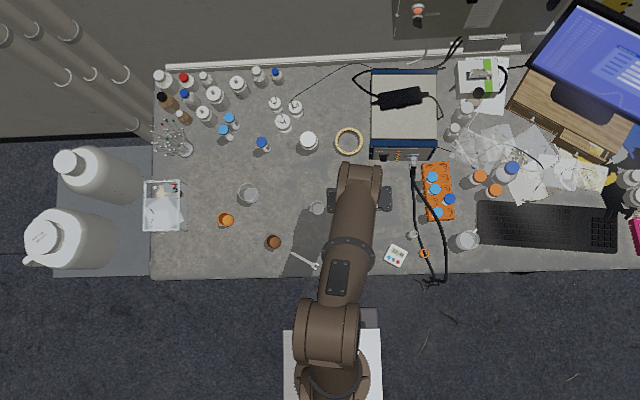

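The wheel is back at its shut heading after two turns. The handle is gripped, joint speeds are near zero, the beaker stands at scene (308,225), and the bystanders have not moved.

```bash
python3 -c "
from cell import sign_off
print(sign_off())"
```

```text
the job is handed in; nothing more can be done
None
```

The job is done and handed in at about 20 s of the allowed 72 s; the hand-in gave no verdict.

- **Beaker:** I stood the small clear beaker upright in front of the nozzle and let go. In both camera views it matches the outline drawn at the target spot, x 0.546, y 0.036 m, to within about 2–3 mm. I did not measure the 2.5 cm gap separately.
- **Shutting:** I gripped the crank handle and turned the wheel clockwise to its stop. There the TCP held still at (0.5412, -0.105) while the reaction rose to about 12 N. The stop was at -164.2°, against -164.4° expected from the images.
- **Backing off:** I then turned it two full turns anticlockwise. The last pose was (0.5415, -0.1057), within about 0.8 mm or 1° of the stop heading.
- **At hand-in:** The handle was still gripped, with an opening of about 16.5 mm, and the joint speeds were close to zero. A steady upward force of about 8 N remained on the tool.
- **Other things:** The spanner, timer, vial, cap, big beaker and the look-alikes show where they were. The white tub was partly hidden by the arm in the scene view; in the top view it had not moved.

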